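# Roll the rolling pin to the middle of the pastry board

### The job

Get the rolling pin ready in the middle of the pastry board: push on its top with the fingertips so that it rolls along the board and comes to rest lying along the dark inlaid strip, its middle over the strip, then let go of it. Roll it under control (no flinging), stay on its upper half with the fingers, and do not pinch, drag or lift it. Leave the kitchen timer on the board and the things round it where they are.

Things in the scene. Friction and masses are not known exactly. Their poses are not given: they have to be found in the camera images.
- board: Flat light-wood pastry board on rubber feet, fixed to the worktop, 190 mm (its x) by 400 mm (its y), its level top 26 mm above the worktop. Origin at its centre on the worktop; the pin rolls along its y axis. It stands up to 5 degrees askew. Wall cupboards hang 460 mm above the worktop from about 100 mm behind the pin on: keep the wrist in front of them, also on the way in.
- strip (a point): Middle of the dark inlaid strip in the board's top, flush with it: 24 mm wide (along the board's y), running across the board along its x, halfway along the board. Rolling without slip, a finger on top of the pin moves twice as far as the pin, so a fingertip rolls it only some 20 mm a stroke: several strokes are needed.
- pin: Loose wooden rolling pin, 0.2 to 0.5 kg: barrel 50 mm in diameter, 126 mm long, a 27 mm knob at each end. Origin on its axis at mid length, 51 mm above the worktop (top at 76 mm); its x axis is the pin's axis, y and z turn as it rolls. Starts within 4 degrees of the strip's direction, 95 to 130 mm to one side or the other of it. Left alone it soon stops: 1 cm after 0.1 m/s.
- timer: Round wind-up kitchen timer, white below and grey above, 62 mm across and 50 mm high, standing loose on the board at the other end from the pin. Origin at the centre of its underside. A bystander.
- sugar_pot: Green sugar canister with a wooden lid, 76 mm across, 100 mm high, behind the board. Origin at the centre of its underside. A bystander.
- honey_jar: Glass jar of honey with a yellow lid, 68 mm across, 112 mm high, behind the board. Origin at the centre of its underside. A bystander.
- tea_box: Upright pale tea box, 43 x 64 x 96 mm, to the right of the board. Origin at the centre of its underside. A bystander.
- mug: Green mug, 86 mm across and 94 mm high, to the right of the board. Origin at the centre of its underside. A bystander.
- teaspoon: Steel teaspoon, 130 mm long, lying on the worktop to the right of the board. Origin at its middle, on its underside. A bystander.

How it is judged (in metres and radians):
On the way, in this order (a step that is already met when the one before it is completed fails the run):
1. the pin has rolled about a fifth of a turn on the board (angle between pin's own z axis and vertical above 1.2 rad and height (world z) of pin below 0.057 m).
2. the pin has rolled more than a third of a turn on the board (angle between pin's own z axis and vertical above 2.3 rad and height (world z) of pin below 0.057 m).
At the end, for the whole second after the job is handed in: The pin lies still on the board, its middle within 12 mm of the middle of the strip along the board and within 30 mm across it, its axis within 8 degrees of the strip; the timer, sugar canister, honey jar, tea box, mug and teaspoon are within 10 mm of where they stood (y of pin in the frame of board between -0.012 and 0.012 m and x of pin in the frame of board between -0.03 and 0.03 m and angle between the x axis of pin and the x axis of board, either way round below 0.14 rad and height (world z) of pin between 0.047 and 0.055 m and linear speed of pin below 0.01 m/s and distance of each of timer, sugar_pot, honey_jar, tea_box, mug, teaspoon from where it was at the start of the episode below 0.01 m); the robot touches nothing.
It fails at once if the pin is lifted off the board (height (world z) of pin above 0.06 m).
It fails at once if the pin falls off the board (height (world z) of pin below 0.04 m).
It fails at once if the pin is flung (faster than 0.4 m/s) (linear speed of pin above 0.4 m/s).
It fails at once if the fingers reach down beside the pin, below its axis, and touch it (contact force between the fingers and pin above 0.5 N and height (world z) of the grasp point below 0.068 m).
It fails at once if a bystander is knocked away by more than 20 mm (distance of any of timer, sugar_pot, honey_jar, tea_box, mug, teaspoon from where it was at the start of the episode above 0.02 m).
It also fails if it takes over 51 s, if anything falls off the work surface, if the arm or the gripper's body presses on something with over 40 N, if the wrist force passes 120 N, or if a joint passes its speed limit or range.

### The arm

A 6-joint arm with a two-finger parallel gripper is mounted at the origin on a cart in front of the work surface, level with it; the furniture and walls round the work are solid. World frame = base frame: x ahead of the robot, y to its left, z up, the work surface at z = 0. Lengths are in mm, angles in rad, forces in N, time in s.
With the tool pointing down it reaches from about 325 to 1000 mm from the base axis. Payload 5.1 kg.
Tool frame: the origin (TCP) lies at the very end of the fingers, on their centre line; the grasp point (between the pads) lies 19 mm behind it; z points along the fingers, y is the line along which they close (so a half turn about z gives the same grasp; the last joint's range is limited). The gripper opens to 85 mm and grips with 20 to 120 N. Pads are 22 mm wide; open, the fingers measure 114 mm over their backs; the gripper's body (76 mm by 85 mm) begins 54 mm behind the grasp point. The pads swing forward as they close: fully open they stand 13 mm farther back than shut.
Start: joints at [1.019, 0.124, 1.65, -0, 1.367, -0.083], TCP at [293.698, 579.85, 231.322] pointing down, gripper open.
Joint ranges: [-2.61, 2.61], [-1.02, 2.33], [0.03, 2.71], [-1.35, 4.49], [0.32, 2.68], [-2.91, 2.91]. Speed limits (rad/s): [2.57, 2.57, 3.14, 3.14, 3.14, 3.14].

### API

Orientations are given as a rotation vector (axis times angle).
In Python, from station import robot gives the robot as it stands.
- The arm moves only by the tool drive_tool, never from a script. Its argument "plan" is text: rows parted by semicolons, each of 4 numbers parted by spaces: the shift along the tool's x, y, z in cm, then the turn about the tool's z in degrees. A call has 1 to 20 rows; each row shifts and turns the commanded pose from where the row before left it, along the tool's axes as they then stand; what a row does not reach is not made up. A row lasts 1/10 s, in which the tool goes at most 50 mm and 8.59 degrees, less where a joint would pass 70% of its speed; a pose out of reach is approached as far as the arm can. A call with a gripper value outside its range is refused whole. "grip" is the gripper command: -1 is fully open, 1 is shut, values between are in proportion, set as the call begins (left out, the last holds). The fingers move at their own pace and stop on an object; "squeeze" is the grip in N (left out, the last holds). Time passes only in rows, so rows that do not move let the fingers close. It gives the time, the measured TCP pose, the force, the opening and the grip force at its end, in the units of the state.
- robot.state(): the state, without advancing time (a new reading comes with each control period).
- robot.get_image(name): name is "scene" or "top"; returns the picture (400x640x3 uint8, red, green, blue); there is no depth.
- robot.camera_info(name): a dict with "fx", "fy", "cx", "cy" (pixels), "cam_to_world" (4x4, takes a point from camera to world coordinates). Camera axes: x right, y up, looking along -z (the intrinsics and any distortion apply to the point x, -y, -z); pixel columns grow to the right and rows downward; lengths in mm; the calibration is good to about 2 mm. A picture is of the moment at which its call begins. camera_info takes no time and is no camera call.
- robot.hand_in(): hands the job in; it is judged then, once.
The state is a dict: "time": time; "joints": joint angles; "joint_velocities": joint speeds; "effort": joint torques, N m; "tool_pos": TCP position; "orientation": TCP orientation; "force": force on the tool from outside, world axes, zero at the start; "ft_torque": the same for the moment, N m; "width": finger opening in mm; "finger_force": force on a finger pad.
Only numpy, scipy, OpenCV 4.12 (cv2) and the standard library are available. Lean on these libraries where they do the work, as an engineer would, in place of code of your own. Each camera call takes 0.05 s, during which the arm holds its last target. There are 200 camera calls.

## Working session

There is one attempt and no reset: what is moved stays moved. The work goes in short steps, Python scripts to look and compute and a tool call to move; the robot and the scene stay as the last step left them, time stands still between calls to the robot, and variables do not carry over. Pictures are saved under pics/ and viewed, at most 10 in all, crops included, and the job is handed in when it is done.

Besides the shell and the picture viewer there is one more tool, called after "Call:" by a JSON object that holds its "method" and its "body". drive_tool: Moves the arm, as the interface text tells. Its arguments: {"type":"object","properties":{"plan":{"type":"string"},"grip":{"type":"number"},"squeeze":{"type":"number"}},"required":["plan"]}

```bash
mkdir -p pics; python3 - <<'E'
from station import robot
import cv2
for n in("scene","top"):
    cv2.imwrite(f"pics/{n}0.png",robot.get_image(n)[:,:,::-1]); i=robot.camera_info(n); print(n,i)
print(robot.state())
E
```

```text
scene {'fx': 455.4228070838887, 'fy': 455.4228070838887, 'cx': 315.51446603356806, 'cy': 197.855413237625, 'cam_to_world': array([[ 7.58584004e-01,  2.28064470e-01, -6.10358015e-01,
        -1.02619212e+02],
       [-6.51010681e-01,  3.04276463e-01, -6.95414213e-01,
        -7.20171426e+02],
       [ 2.71183042e-02,  9.24879685e-01,  3.79291663e-01,
         4.77246206e+02],
       [ 0.00000000e+00,  0.00000000e+00,  0.00000000e+00,
         1.00000000e+00]])}
top {'fx': 363.6192400284383, 'fy': 363.6192400284383, 'cx': 315.23707864828145, 'cy': 196.77039889976308, 'cam_to_world': array([[-1.00654160e-02,  9.82786535e-01, -1.84470361e-01,
         3.72205524e+02],
       [-9.99694707e-01, -1.40531332e-02, -2.03224351e-02,
        -4.79967359e+00],
       [-2.25650021e-02,  1.84209490e-01,  9.82627948e-01,
         9.80816065e+02],
       [ 0.00000000e+00,  0.00000000e+00,  0.00000000e+00,
         1.00000000e+00]])}
{'time': 0.1, 'joints': array([ 1.01941981e+00,  1.24447145e-01,  1.65155609e+00,  1.67390688e-05,
        1.36747405e+00, -8.26059557e-02]), 'joint_velocities': array([ 0.00130479, -0.00309758, -0.00173695,  0.00216815, -0.00045135,
       -0.00123116]), 'effort': array([ 1.67584694e-04, -4.24930787e+01, -3.66653502e+01, -1.37022125e-04,
        3.89863402e-03,  1.09973743e-05]), 'tool_pos': array([293.39860407, 579.39629945, 230.16020664]), 'orientation': array([-7.29484399e-01, -3.05510400e+00,  2.80431130e-03]), 'force': array([ 0.02507291, -0.00054433,  0.13641698]), 'ft_torque': array([0.02665594, 0.04661311, 0.00727654]), 'finger_force': 0.0, 'width': 85.29220288377407}
```

View pics/scene0.png

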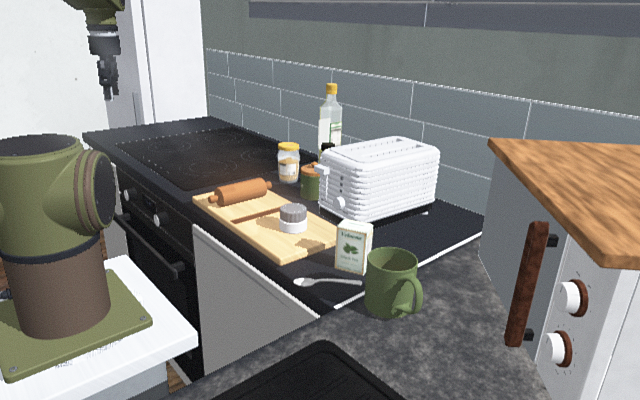

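View pics/top0.png

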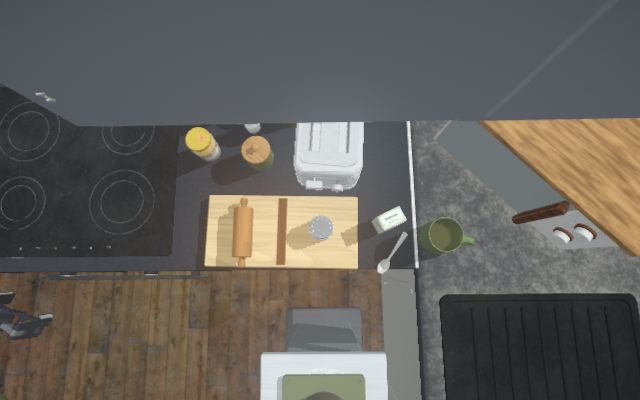

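The top view shows the board with corners near (208,195), (358,196), (358,268) and (205,266). The pin is around (242,232), the strip at (282,232) and the timer at (320,228). I'll enlarge that area to read it more closely.

```bash
cat > h.py <<'E'
from station import robot
import numpy as np, cv2
from scipy.spatial.transform import Rotation as R
def px2w(u,v,z,n="top"):
    i=robot.camera_info(n);T=i["cam_to_world"]
    d=T[:3,:3]@np.array([(u-i["cx"])/i["fx"],-(v-i["cy"])/i["fy"],-1]);o=T[:3,3]
    return (o+d*(z-o[2])/d[2])[:2]
def crop(name,x0=195,y0=180,w=175,h=100,s=4.5,n="top"):
    im=robot.get_image(n)[:,:,::-1][y0:y0+h,x0:x0+w]
    cv2.imwrite("pics/"+name,cv2.resize(im,None,fx=s,fy=s,interpolation=cv2.INTER_CUBIC))
E
python3 -c "
from h import *
crop('c1.png')"
```

```text
(no output)
```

View pics/c1.png

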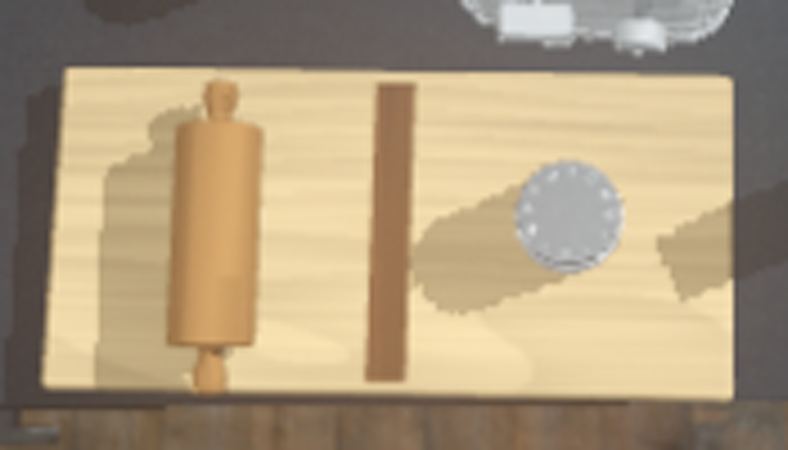

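The 4.5x crop shows the barrel corners at (177,121), (263,125), (167,344) and (256,346). The strip runs from (396,83) to (386,381), and the timer's top is at (570,215).

```bash
cat >> h.py <<'E'
def c(u,v,z): return px2w(195+(u+.5)/4.5-.5,180+(v+.5)/4.5-.5,z)
E
python3 - <<'E'
from h import *
a,b=c(396,83,26),c(386,381,26); S=(a+b)/2; ax=(a-b)/np.linalg.norm(a-b)
cor=[c(65,67,26),c(733,76,26),c(733,400,26),c(43,388,26)]
print("strip",a,b,S,"ax deg",np.degrees(np.arctan2(*ax[::-1])),"corner mean",np.mean(cor,0), cor)
e=(cor[0]+cor[3])/2-(cor[1]+cor[2])/2; print("board y deg",np.degrees(np.arctan2(e[1],e[0]))-90)
p,q=c(220,123,51),c(211.5,345,51); P=(p+q)/2; d=p-q
print("pin",p,q,P,np.degrees(np.arctan2(d[1],d[0])))
yb=np.array([-ax[1],ax[0]]); print("pin in board x,y",(P-S)@ax,(P-S)@yb)
print("timer",c(570,215,50))
print(R.from_rotvec(robot.state()["orientation"]).as_matrix().round(3))
E
```

```text
strip [549.20450654 102.30500904] [375.00666241 106.9358934 ] [462.10558448 104.62045122] ax deg -1.522795263647057 corner mean [461.92729604 104.19523734] [array([561.76652144, 300.93163107]), array([550.57686634, -97.73184937]), array([362.3267775 , -91.81299111]), array([373.03901888, 305.39415876])]
board y deg -1.576348649417369
pin [522.51262333 201.28128657] [395.88190906 202.74445464] [459.1972662  202.01287061] -0.6620007267138129
pin in board x,y -5.495461809425244 97.28073585183415
timer [ 4.66868496e+02 -2.33618533e-01]
[[-0.892  0.452 -0.001]
 [ 0.452  0.892 -0.001]
 [ 0.    -0.002 -1.   ]]
```

Call:
{"method": "drive_tool", "body": {"plan": "0 0 0 8;0 0 0 8;0 0 0 8;0 0 0 8;0 0 0 8;0 0 0 8;0 0 0 8;0 0 0 8.2;-3 1.5 0 0;-3 1.5 0 0;-3 1.5 0 0;-3 1.5 0 0;-3 1.5 0 0;-3 1.5 0 0;-3 1.5 0 0;-3 1.5 0 0;-3 1.5 0 0;-3 1.5 0 0;-3 1.5 0 0;0 0 0 0", "grip": -1}}

```text
time: 2.15
tool_pos: [453.6, 244.1, 231.1]
orientation: [2.246, 2.195, -0.001]
force: [0.0, -0.1, -0.2]
width: 85.2
finger_force: 0.0
```

Call:
{"method": "drive_tool", "body": {"plan": "-0.8 0.1 3 0;-0.8 0.1 3 0;-0.8 0.1 3 0;-0.7 0.1 3 0;0 0 1 0;0 0 0.8 0;0 0 0 0;0 0 0 0"}}

```text
time: 2.95
tool_pos: [456.9, 216.6, 94.8]
orientation: [2.241, 2.201, 0.003]
force: [0.1, -0.8, -0.5]
width: 85.2
finger_force: 0.0
```

```bash
python3 -c "
from h import *
crop('c2.png',175,150,175,125)
crop('c2s.png',180,130,130,95,6,'scene')"
```

```text
(no output)
```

View pics/c2s.png

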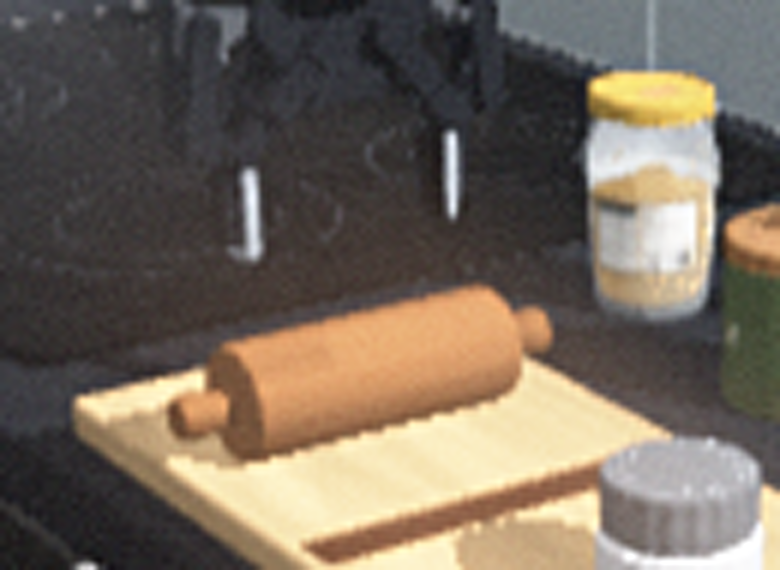

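The scene crop shows both fingertips, near (250,260) and (452,215), above the barrel and inside its ends. The pin hasn't moved.

Call:
{"method": "drive_tool", "body": {"plan": "-0.1 0 0.5 0;0 0 0.5 0;0 0 0.3 0;0 0 0.2 0;0 0 0 0;0 0 0 0"}}

```text
time: 3.65
tool_pos: [456.0, 214.8, 78.3]
orientation: [-2.242, -2.201, 0.0]
force: [0.1, 0.1, -0.5]
width: 85.4
finger_force: 0.0
```

Call:
{"method": "drive_tool", "body": {"plan": "0 0 0.2 0;0 0 0.2 0;0 0 0.2 0;0 0 0 0"}}

```text
time: 4.05
tool_pos: [455.7, 214.7, 71.9]
orientation: [-2.242, -2.201, 0.001]
force: [-0.5, -0.4, -0.0]
width: 85.1
finger_force: 0.0
```

Call:
{"method": "drive_tool", "body": {"plan": "-0.4 0 0.2 0;0 0 0.2 0;0 0 0.2 0;0 0 0 0;0 0 0 0"}}

```text
time: 4.55
tool_pos: [455.9, 210.8, 66.3]
orientation: [-2.242, -2.201, 0.0]
force: [-0.0, -0.0, -0.6]
width: 85.5
finger_force: 0.0
```

Call:
{"method": "drive_tool", "body": {"plan": "0 0 0.1 0;0 0 0.1 0;0 0 0 0;0 0 0 0"}}

```text
time: 4.95
tool_pos: [455.9, 210.8, 64.3]
orientation: [-2.242, -2.201, 0.0]
force: [0.3, -0.2, 0.4]
width: 85.0
finger_force: 0.0
```

Call:
{"method": "drive_tool", "body": {"plan": "0 0 0.1 0;0 0 0 0;0 0 0 0"}}

```text
time: 5.25
tool_pos: [455.9, 210.8, 63.3]
orientation: [-2.242, -2.201, 0.0]
force: [-0.9, 0.7, -0.0]
width: 85.6
finger_force: 0.0
```

Call:
{"method": "drive_tool", "body": {"plan": "0 0 0.1 0;0 0 0 0;0 0 0 0"}}

```text
time: 5.55
tool_pos: [456.1, 210.9, 62.7]
orientation: [2.242, 2.201, 0.001]
force: [-1.5, 0.9, 2.8]
width: 85.4
finger_force: 1.7
```

Call:
{"method": "drive_tool", "body": {"plan": "0 0 0.07 0;-0.2 0 0 0;-0.4 0 0 0;-0.4 0 0 0;-0.4 0 0 0;-0.4 0 0 0;-0.4 0 0 0;-0.4 0 0 0;-0.4 0 0 0;-0.2 0 0 0;0 0 0 0"}}

```text
time: 6.65
tool_pos: [455.7, 178.8, 62.6]
orientation: [2.242, 2.2, 0.001]
force: [-2.7, -0.5, 6.7]
width: 85.2
finger_force: 3.5
```

```bash
python3 -c "
from h import *
crop('c3s.png',180,130,130,95,6,'scene')"
```

```text
(no output)
```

View pics/c3s.png

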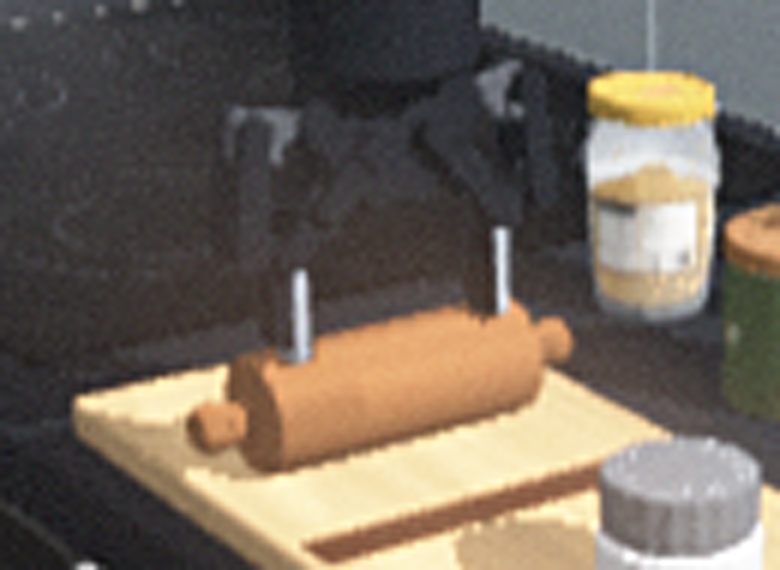

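The pin rolled about 16 mm and is still aligned, with the fingertips on its top at (297,355) and (502,310). I'll keep stroking.

Call:
{"method": "drive_tool", "body": {"plan": "0 0 -0.5 0;0 0 -0.5 0;0.8 0 0 0;0.9 0 0 0;0 0 0 0;0 0 0.6 0;0 0 0.3 0;0 0 0.1 0;-0.2 0 0 0;-0.4 0 0 0;-0.4 0 0 0;-0.4 0 0 0;-0.4 0 0 0;-0.4 0 0 0;-0.4 0 0 0;-0.4 0 0 0;-0.4 0 0 0;-0.2 0 0 0;0 0 0 0"}}

```text
time: 8.6
tool_pos: [454.9, 159.6, 62.5]
orientation: [-2.242, -2.2, 0.001]
force: [-3.7, -0.0, 9.5]
width: 85.3
finger_force: 4.5
```

```bash
python3 -c "
from h import *
crop('c4s.png',180,130,130,95,6,'scene')"
```

```text
(no output)
```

View pics/c4s.png

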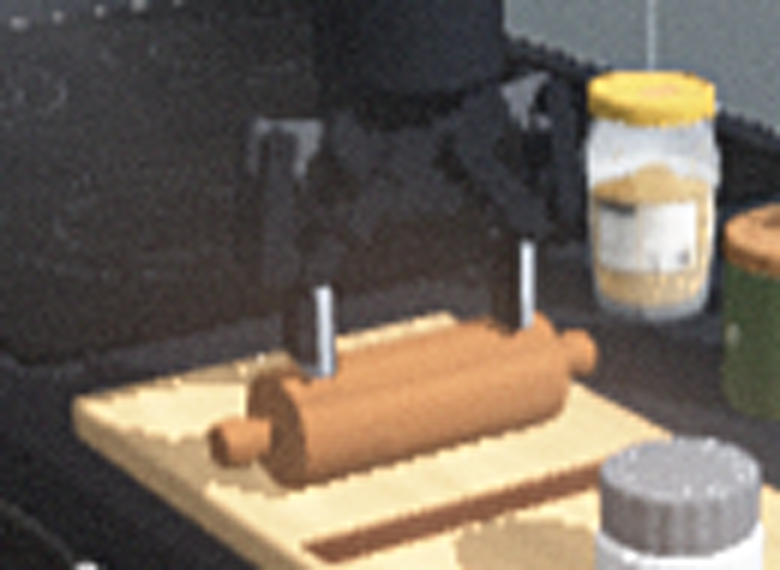

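The pin rolled about 18 mm again, with its near knob now at (220,443), and it's still aligned. Two more strokes the same way.

Call:
{"method": "drive_tool", "body": {"plan": "0 0 -0.5 0;0 0 -0.5 0;0.9 0 0 0;0.9 0 0 0;0 0 0 0;0 0 0.6 0;0 0 0.3 0;0 0 0.1 0;-0.2 0 0 0;-0.4 0 0 0;-0.4 0 0 0;-0.4 0 0 0;-0.4 0 0 0;-0.4 0 0 0;-0.4 0 0 0;-0.4 0 0 0;-0.4 0 0 0;-0.2 0 0 0;0 0 0 0"}}

```text
time: 10.55
tool_pos: [454.5, 141.6, 62.5]
orientation: [-2.242, -2.2, 0.001]
force: [-4.1, -0.0, 8.3]
width: 85.4
finger_force: 4.6
```

Call:
{"method": "drive_tool", "body": {"plan": "0 0 -0.5 0;0 0 -0.5 0;0.9 0 0 0;0.9 0 0 0;0 0 0 0;0 0 0.6 0;0 0 0.3 0;0 0 0.1 0;-0.2 0 0 0;-0.4 0 0 0;-0.4 0 0 0;-0.4 0 0 0;-0.4 0 0 0;-0.4 0 0 0;-0.4 0 0 0;-0.4 0 0 0;-0.4 0 0 0;-0.2 0 0 0;0 0 0 0"}}

```text
time: 12.45
tool_pos: [454.2, 123.6, 62.5]
orientation: [-2.242, -2.2, 0.001]
force: [-5.3, -0.5, 9.7]
width: 85.2
finger_force: 4.8
```

```bash
python3 -c "
from h import *
crop('c5s.png',180,130,130,95,6,'scene')"
```

```text
(no output)
```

View pics/c5s.png

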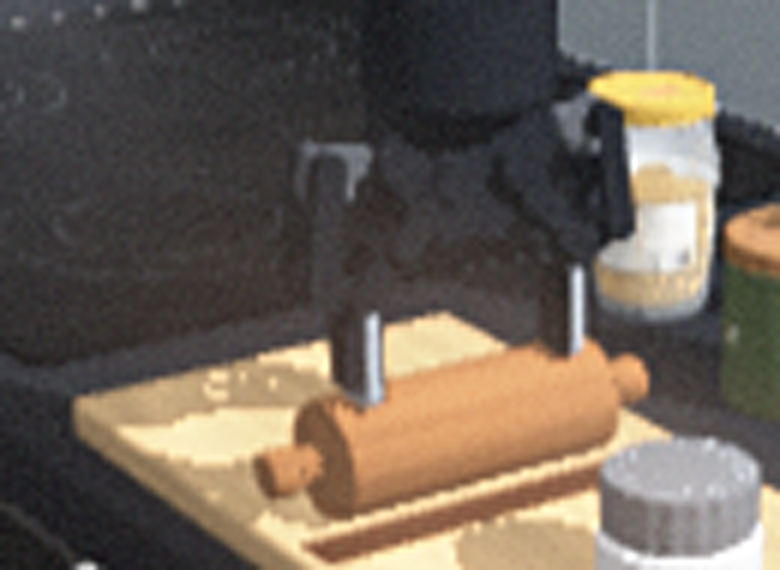

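The pin is about 28 mm short of the strip and still aligned. I'll do one more full stroke, then lift clear, back off in +y and measure from the top camera.

Call:
{"method": "drive_tool", "body": {"plan": "0 0 -0.5 0;0 0 -0.5 0;0.9 0 0 0;0.9 0 0 0;0 0 0 0;0 0 0.6 0;0 0 0.3 0;0 0 0.1 0;-0.2 0 0 0;-0.4 0 0 0;-0.4 0 0 0;-0.4 0 0 0;-0.4 0 0 0;-0.4 0 0 0;-0.4 0 0 0;-0.4 0 0 0;-0.4 0 0 0;-0.2 0 0 0;0 0 0 0;0 0 -0.5 0"}}

```text
time: 14.5
tool_pos: [453.5, 105.5, 66.2]
orientation: [-2.242, -2.2, 0.002]
force: [-0.2, -0.9, -0.4]
width: 85.0
finger_force: 0.0
```

Call:
{"method": "drive_tool", "body": {"plan": "0 0 -1.5 0;3 0 -2 0;4 0 0 0;4 0 0 0;4 0 0 0;0 0 0 0"}}

```text
time: 15.1
tool_pos: [456.6, 259.2, 101.6]
orientation: [-2.237, -2.205, -0.002]
force: [0.2, -0.8, 0.2]
width: 85.5
finger_force: 0.0
```

```bash
python3 -c "
from h import *
crop('c6.png')"
```

```text
(no output)
```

View pics/c6.png

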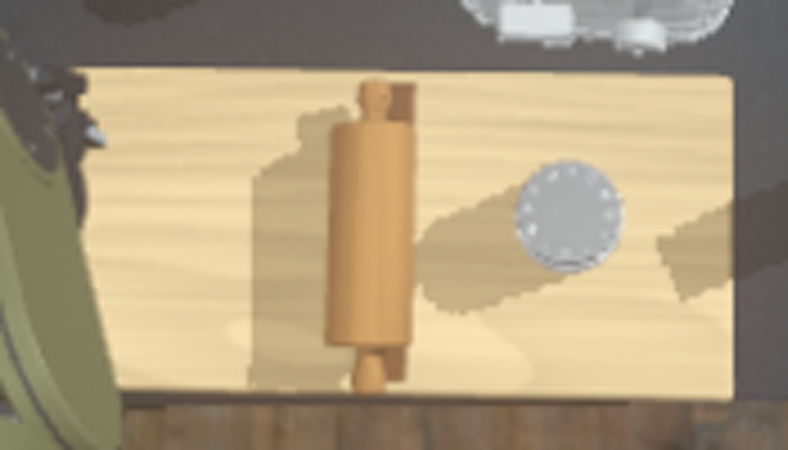

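The barrel corners are now at (331,122), (414,124), (325,344) and (411,346), and the timer hasn't moved.

```bash
python3 - <<'E'
from h import *
a,b=c(396,83,26),c(386,381,26); S=(a+b)/2; ax=(a-b)/np.linalg.norm(a-b); yb=np.array([-ax[1],ax[0]])
p,q=c(372.5,123,51),c(368,345,51);P=(p+q)/2;d=p-q
print(P,np.degrees(np.arctan2(d[1],d[0])),(P-S)@ax,(P-S)@yb,robot.state()["tool_pos"])
E
```

```text
[458.12605076 113.6195081 ] -0.625631389172599 -4.2172751678637175 8.89012392718513 [456.36867577 257.35255107 101.23944864]
```

Call:
{"method": "drive_tool", "body": {"plan": "-4 0 0 0;-4 0 0 0;-4 0 0 0;-1.9 0 0 0;0 0 1.5 0;0 0 1.5 0;0 0 0.6 0;0 0 0.3 0;0 0 0.1 0;-0.1 0 0 0;-0.3 0 0 0;-0.3 0 0 0;-0.3 0 0 0;-0.3 0 0 0;-0.3 0 0 0;-0.2 0 0 0;0 0 0 0;0 0 0 0"}}

```text
time: 16.95
tool_pos: [453.9, 98.6, 62.7]
orientation: [-2.242, -2.201, 0.0]
force: [-2.5, -0.5, 5.7]
width: 85.5
finger_force: 2.7
```

Call:
{"method": "drive_tool", "body": {"plan": "0 0 -0.5 0;0 0 -1.5 0;3 0 -2 0;4 0 0 0;4 0 0 0;4 0 0 0;0 0 0 0"}}

```text
time: 17.65
tool_pos: [456.9, 252.4, 102.6]
orientation: [2.237, 2.206, 0.004]
force: [0.4, -0.4, 0.3]
width: 85.7
finger_force: 0.0
```

```bash
python3 -c "
from h import *
crop('c7.png')"
```

```text
(no output)
```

View pics/c7.png

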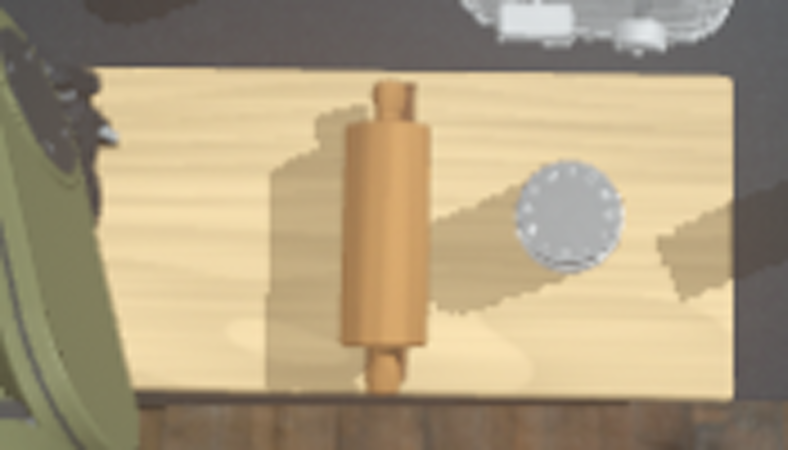

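The barrel's centre is at about (386,234), a shift of roughly 16 px (about 9 mm). That puts it over the strip, still aligned, with the arm clear and the timer where it was.

```bash
python3 -c "
from h import *
print(c(386,234,51)); print(robot.hand_in())"
```

```text
[457.22805891 104.6382954 ]
the job is handed in; nothing more can be done
None
```

I rolled the pin onto the strip in six fingertip strokes, let go of it and handed the job in. My last camera measurement put its middle within about 1 mm of the strip's centre line and 5 mm across it, with its axis about 1° off; the verdict wasn't shown.

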